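Tip the last heel lift onto its stack and throw the toggle clamp

TASK

Two heel lifts lie in the clamp on the bench, and the last one stands on its straight edge on the stop block behind them, leaning on the wire rest, its cemented face towards them. Using pushes only, without pinching or lifting anything, slide the standing lift along the ledge until it is in line with the two below, tip it over so that it drops flat and squarely onto them with all edges lined up, then push the clamp's arm over and down until its foot presses on the stack. Leave the two lower lifts against the stop and the other things on the bench where they are.

Things in the scene. Friction and masses are not known exactly. Their poses are not given: they have to be found in the camera images.
- clamp: Heel-lift clamp: beech board 130 x 240 mm, 21 mm thick, screwed to mid-bench (not the like one far left); toggle clamp at one end, metal stop block at the other. Origin: underside centre, on the bench. +y along the board from toggle clamp to stop block, +x across, +z up. Stop block: x -45..45, y 109.5..119.5 mm. Behind it a fixed 5 mm wire arch, x -24.5..24.5, crossbar at y 132, z 82.5 mm.
- ledge (a point): Middle of the top of the stop block (clamp frame 0, 115, 44.6 mm): a ledge 10 mm deep and 90 mm long on which the last lift stands. It slopes back 15 degrees: 46 mm above the bench in front, 43.3 mm behind.
- hinge_pin (a point): Middle of the clamp lever's hinge pin (clamp frame 0, -44, 61 mm). The hinge axis is the clamp's own x.
- presser_screw (a point): Point on the moving lever: top of the screw (15 mm across) that carries the presser foot, 112 mm out from the hinge along the arm and 22.5 mm off to the side that is up when the arm is down. The arm is a straight pair of flat bars from hinge to foot, 15 mm wide over both, 13 mm deep, its back (that same side) 10.5 mm off the line through the hinge. Foot 24 mm wide, its sole 49 mm below this point.
- clamp_lever (a joint): Lever, rad. 0: arm level along the clamp's +y, over the lifts. Grows to 1.08 as the arm swings up and back. Starts open at 1.0 to 1.08: arm up 57 to 62 degrees, foot about 145 mm above the bench and short of the lifts, red grip lying back past the board's other end (175 mm from its centre, 90 mm high). Stays where left; 3 to 4 N at the arm's end moves it. About 0.19 with the foot on three lifts.
- last_lift: Leather heel lift, D-shaped slab 65 x 68 x 10 mm, 20 to 42 g; starts standing on its straight edge on the ledge, leaning back 15 degrees on the wire arch, round end up, top at 106 mm. Origin: centre of its under face (the one looking to the toggle clamp). +x to the straight edge (32.6 mm off), y across (sides at +-34 mm), +z through the thickness. Right when laid: +z up, +x along clamp +y.
- middle_lift: Upper of the two heel lifts lying in the clamp, straight edge against the stop block; D shape, 65 x 69 x 10 mm. Origin: centre of its under face. +x to the straight edge (32.6 mm off), y across, +z up. Its top face is about 44 mm above the bench.
- bottom_lift: Lower of those two, 65 x 69 x 9 mm, on the clamp's pad (top 25 mm above the bench) under the middle lift; same origin and axes.
- sole_roller: Bystander: hand roller with wooden handle, 154 mm long, 24 mm high, lying on the bench to the left, beyond the clamp; leave it alone. Origin: centre of its underside.
- brown_spool: Bystander: wooden spool of brown thread, 40 mm across, 50 mm high, standing to the right, towards the robot; leave it alone. Origin: centre of its underside.
- blue_spool: Bystander: wooden spool of blue thread, 40 mm across, 50 mm high, standing to the left; leave it alone. Origin: centre of its underside.
- spare_lift: Bystander: spare heel lift, 65 x 69 x 10 mm, lying flat on the bench beyond the clamp; leave it alone. Origin: centre of its underside.
Mind the look-alikes: they are no part of the job. Leave any purple look-alike of the last_lift alone.

How it is judged:
On the way, in this order (a step that is already met when the one before it is completed fails the run):
1. the last lift lies flat and squarely on the two others, the clamp still open (angle between last_lift's own z axis and vertical below 0.09 rad and z of last_lift in the frame of middle_lift between 0.006 and 0.014 m and x of last_lift in the frame of middle_lift between -0.006 and 0.006 m and y of last_lift in the frame of middle_lift between -0.006 and 0.006 m and angle between the x axis of last_lift and the x axis of middle_lift, either way round below 0.12 rad and value of joint clamp_lever above 0.7 rad), for 0.2 s.
2. the clamp's foot is down on the stack (value of joint clamp_lever below 0.21 rad), for 0.2 s.
At the end, for the whole second after the job is handed in: The last lift lies flat (within 5 degrees) on the middle lift, its edges in line with it within 6 mm both ways and 7 degrees, at rest; the lever reads below 0.21 rad, so that the foot presses on the stack; the two lower lifts are within 8 mm of where they lay (angle between last_lift's own z axis and vertical below 0.09 rad and z of last_lift in the frame of middle_lift between 0.006 and 0.014 m and x of last_lift in the frame of middle_lift between -0.006 and 0.006 m and y of last_lift in the frame of middle_lift between -0.006 and 0.006 m and angle between the x axis of last_lift and the x axis of middle_lift, either way round below 0.12 rad and value of joint clamp_lever below 0.21 rad and linear speed of last_lift below 0.01 m/s and distance of each of middle_lift, bottom_lift from where it was at the start of the episode below 0.008 m); the robot touches nothing.
It fails at once if the last lift is lifted off ledge and stack (height (world z) of last_lift above 0.09 m).
It fails at once if a lower lift is lifted or pushed out of the clamp (distance of any of middle_lift, bottom_lift from where it was at the start of the episode above 0.02 m).
It fails at once if a bystander is pushed or lifted away (distance of any of sole_roller, brown_spool, blue_spool, spare_lift from where it was at the start of the episode above 0.03 m).
It also fails if it takes over 61 s, if anything falls off the work surface, if the arm or the gripper's body presses on something with over 40 N, if the wrist force passes 120 N, or if a joint passes its speed limit or range.

ROBOT

A 6-joint arm with a two-finger parallel gripper is mounted at the origin on a cart in front of the work surface, level with it; the furniture and walls round the work are solid. World frame = base frame: x ahead of the robot, y to its left, z up, the work surface at z = 0. Lengths are in m, angles in rad, forces in N, time in s.
With the tool pointing down it reaches from about 0.425 to 0.95 m from the base axis. Payload 3.5 kg.
Tool frame: the origin (TCP) lies on the centre line of the jaws, within the pads' length; the fingertips stand 25 mm ahead of it and the grasp point (between the pads) lies 6 mm ahead of it; y points along the fingers, z is the direction in which the jaws open and shut, and the axes are right-handed (so a half turn about y gives the same grasp; the last joint's range is limited). The gripper opens to 85 mm and grips with 20 to 120 N. Pads are 22 mm wide; open, the fingers measure 114 mm over their backs; the gripper's body (76 mm by 85 mm) begins 54 mm behind the grasp point. The pads swing forward as they close: fully open they stand 13 mm farther back than shut.
Start: joints at [1.098, 0.286, 1.577, -0, 1.279, -0.15], TCP at [0.214, 0.64, 0.256] pointing down, gripper open.
Joint ranges: [-2.77, 2.77], [-0.9, 2.22], [0.21, 2.48], [-1.53, 4.67], [0.24, 2.81], [-2.84, 2.84]. Speed limits (rad/s): [2.79, 2.79, 3.14, 3.14, 3.14, 3.14].

INTERFACE

Orientations are given as a unit quaternion [x, y, z, w].
In Python, from plant import ctrl gives the robot as it stands.
- The arm moves only by the tool arm_command, never from a script. Its argument "steps" is a list of rows, each an object with "hand": the opening, from 0 (shut) to 1 (fully open); "travel": the shift along the tool's x, y, z in units of 0.3 m (1.0 is 0.3 m), a list of three; "rotation": the turn, a rotation vector about the tool's x, y, z in units of 30 degrees (1.0 is 30 degrees), a list of three. A call has 1 to 20 rows; each row shifts and turns the pose as measured when the row begins, along the tool's axes as they then stand; what a row does not reach is not made up. A row lasts 1/8 s, in which the tool goes at most 62.5 mm and 10.7 degrees, less where a joint would pass 70% of its speed; a pose out of reach is approached as far as the arm can. A call with a number of a shift or a turn outside -1 to 1 is refused whole. A call with a gripper value outside its range is refused whole. The fingers move at their own pace and stop on an object; "grip_force" is the grip in N (left out, the last holds). Time passes only in rows, so rows that do not move let the fingers close. It gives the time, the measured TCP pose, the force and the opening at its end, in the units of the state.
- ctrl.get_state(): the state, without advancing time (a new reading comes with each control period).
- ctrl.read_camera(name): name is "scene" or "top"; returns (picture, depth): 480x640x3 uint8, blue, green, red; 480x640 float32, m along the optical axis (not along the pixel's ray), 0 where there is no reading.
- ctrl.camera_params(name): a dict with "fx", "fy", "cx", "cy" (pixels), "extrinsics" (4x4, takes a point from camera to world coordinates). Camera axes: x right, y down, z forward; pixel columns grow to the right and rows downward; lengths in m; the calibration is good to about 2 mm. A picture is of the moment at which its call begins. camera_params takes no time and is no camera call.
- ctrl.sign_off(): hands the job in, once; it reports no verdict.
Trained networks look in the newest picture that a camera, given by its name, has taken for a name from the list of things; names that differ only in an ending like _2 or _b are one class to them, and where a whole thing is asked for, a point or a joint stands for the part that bears it (a point fixed in the world has none). Each returns a list of dicts, best first, with "score" (0 to 1); they miss things now and then, are a little off and sometimes report something else, mostly with a low value. They report only what shows in the picture. A call takes as long as a camera call. They do not tell look-alikes from the thing itself.
- ctrl.masks_of(camera, thing): "region" (480x640 bool, what is visible of it) and "at" ([column, row] in pixels, amid what is visible of it).
The state is a dict: "time": time; "qpos": joint angles; "dq": joint speeds; "joint_efforts": joint torques, N m; "eef_pos": TCP position; "tcp_rot": TCP orientation; "contact_force": force on the tool from outside, world axes, zero at the start; "wrist_torque": the same for the moment, N m; "opening": opening from 0.0 (shut) to 1.0 (fully open).
Only numpy, scipy, OpenCV 4.12 (cv2) and the standard library are available. Lean on these libraries where they do the work, as an engineer would, in place of code of your own. Each camera call takes 0.05 s, during which the arm holds its last target.

## Working session

There is one attempt and no reset: what is moved stays moved. The work goes in short steps, Python scripts to look and compute and a tool call to move; the robot and the scene stay as the last step left them, time stands still between calls to the robot, and variables do not carry over. Pictures are saved under pics/ and viewed, and the job is handed in when it is done.

Besides the shell and the picture viewer there is one more tool, called as name(argument=value, ...) on one line, values as JSON. arm_command: Moves the arm, as the interface text tells. Shifts and turns lie within -1 to 1; 1 stands for 0.3 m of shift or 30 degrees of turn. Its arguments: {"type":"object","properties":{"steps":{"type":"array","items":{"type":"object","properties":{"hand":{"type":"number"},"travel":{"type":"array","items":{"type":"number","minimum":-1,"maximum":1}},"rotation":{"type":"array","items":{"type":"number","minimum":-1,"maximum":1}}}}},"grip_force":{"type":"number"}},"required":["steps"]}

```bash
ls; mkdir -p pics; python3 - <<'E'
from plant import ctrl
import cv2,json
print(ctrl.get_state())
for n in ("scene","top"):
    im,d=ctrl.read_camera(n); cv2.imwrite(f"pics/{n}0.png",im)
    p=ctrl.camera_params(n); print(n,p)
E
```

```text
pics
{'time': 0.0, 'qpos': array([ 1.09800999e+00,  2.87191096e-01,  1.57819867e+00,  6.09038103e-06,
        1.27858846e+00, -1.50001485e-01]), 'dq': array([-0.00136104, -0.00144521, -0.00010006, -0.00223327,  0.0019826 ,
        0.00014387]), 'joint_efforts': array([ 1.90652347e-03, -4.05990386e+01, -2.92626089e+01, -2.99738679e-05,
        5.88022638e-03, -2.77759042e-06]), 'eef_pos': array([0.21380919, 0.6396053 , 0.25491842]), 'tcp_rot': array([ 0.6987192 , -0.1138878 ,  0.11336705, -0.69711474]), 'contact_force': array([ 0.18464953, -0.30115895,  0.02402059]), 'wrist_torque': array([-0.02641251,  0.03928227, -0.01752738]), 'opening': 1.000078736517605}
scene {'fx': 507.877881863499, 'fy': 507.877881863499, 'cx': 317.6824091938157, 'cy': 234.1754606563502, 'extrinsics': array([[ 0.81832583, -0.2610396 ,  0.51205581,  0.09289017],
       [-0.57475028, -0.37510681,  0.7272943 , -0.62148809],
       [ 0.00222301, -0.88946794, -0.45699217,  0.47496536],
       [ 0.        ,  0.        ,  0.        ,  1.        ]])}
top {'fx': 607.0512212146302, 'fy': 607.0512212146302, 'cx': 313.1660963668195, 'cy': 245.073250274393, 'extrinsics': array([[ 0.01518047, -0.98596203,  0.16627814,  0.36833125],
       [-0.99975416, -0.01227937,  0.01846149,  0.01514344],
       [-0.01616054, -0.16651752, -0.98590606,  1.29966006],
       [ 0.        ,  0.        ,  0.        ,  1.        ]])}
```

View pics/scene0.png

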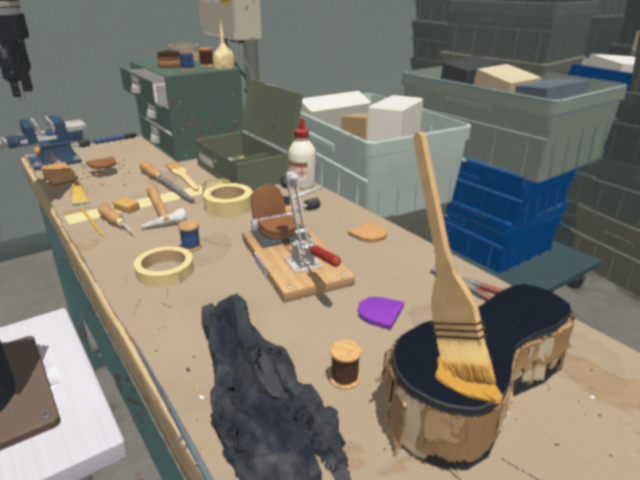

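View pics/top0.png

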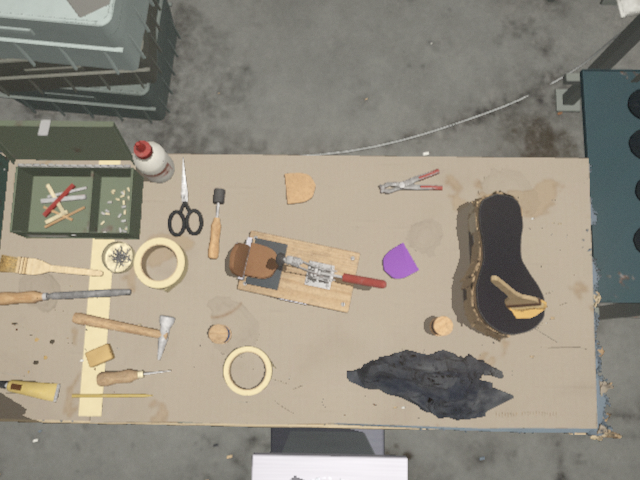

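The scene shows the clamp mid-bench (scene ~295,250). The standing lift is at its far end (268,205), and the purple look-alike lies at (380,310). In the top view the clamp board covers (240–360, 232–310), with the stop at its left end. Next I'll zoom in and measure.

```bash
cat > h.py <<'E'
from plant import ctrl
import cv2,numpy as np
np.set_printoptions(precision=4,suppress=True)
def cloud(n,d):
    p=ctrl.camera_params(n); v,u=np.mgrid[0:480,0:640]
    P=np.stack([(u-p['cx'])/p['fx']*d,(v-p['cy'])/p['fy']*d,d],-1)
    E=p['extrinsics']; W=P@E[:3,:3].T+E[:3,3]; W[d<=0]=np.nan
    return W
def proj(n,X):
    p=ctrl.camera_params(n);E=p['extrinsics']; c=(np.atleast_2d(X)-E[:3,3])@E[:3,:3]
    return np.stack([c[:,0]/c[:,2]*p['fx']+p['cx'],c[:,1]/c[:,2]*p['fy']+p['cy']],-1)
E
python3 - <<'E'
from h import *
for n,(a,b,c,e) in (("scene",(225,365,160,300)),("top",(210,400,220,320))):
    im,d=ctrl.read_camera(n); np.savez(f"{n}.npz",im=im,d=d)
    cv2.imwrite(f"pics/{n}1.png",cv2.resize(im[c:e,a:b],None,fx=4.2,fy=4.2,interpolation=cv2.INTER_CUBIC))
    W=cloud(n,d)
    for t in ("clamp","last_lift","middle_lift","bottom_lift","presser_screw","hinge_pin","spare_lift"):
        for r in ctrl.masks_of(n,t)[:3]:
            m=r['region']; w=W[m]; print(n,t,round(r['score'],2),r['at'],m.sum(),np.nanmedian(w,0),np.nanmin(w,0),np.nanmax(w,0))
            np.save(f"m_{n}_{t}.npy",m) if r['score']>.5 else 0
print(ctrl.get_state()['time'])
E
```

```text
scene clamp 0.7 [296.7, 260.8] 5579 [0.503  0.022  0.0199] [ 0.4398 -0.1082 -0.003 ] [0.7195 0.3789 0.1732]
scene last_lift 0.71 [378.5, 312.3] 1149 [ 0.5422 -0.1482  0.0082] [ 0.5138 -0.1844 -0.003 ] [ 0.5975 -0.105   0.0109]
scene last_lift 0.56 [266.1, 202.1] 890 [0.5407 0.1889 0.0729] [0.5077 0.1735 0.0454] [0.5747 0.2077 0.1065]
scene middle_lift 0.87 [277.4, 223.4] 604 [0.5351 0.1438 0.0419] [0.5079 0.1123 0.0316] [0.5804 0.185  0.0445]
scene bottom_lift 0.54 [273.2, 238.4] 79 [0.519  0.1249 0.0285] [0.5054 0.1121 0.0243] [0.5519 0.1841 0.0331]
scene presser_screw 0.69 [302.4, 227.9] 1103 [0.5171 0.0385 0.0934] [ 0.483  -0.1082 -0.0046] [0.7248 0.3773 0.1732]
scene hinge_pin 0.55 [295.9, 258.8] 5770 [0.5039 0.023  0.0199] [ 0.4398 -0.1082 -0.0035] [0.7302 0.425  0.1732]
scene hinge_pin 0.19 [299.3, 232.5] 1309 [0.519  0.0385 0.09  ] [ 0.483  -0.1082 -0.0046] [0.7263 0.425  0.1732]
scene spare_lift 0.88 [367.7, 235.1] 552 [0.7053 0.0701 0.0079] [ 0.6739  0.0381 -0.0019] [0.7447 0.1081 0.0107]
top clamp 0.92 [305.4, 278.4] 6144 [0.5123 0.0465 0.0224] [ 0.4445 -0.1061 -0.0041] [0.6116 0.1958 0.1791]
top last_lift 0.9 [397.7, 265.5] 826 [ 0.549  -0.1452  0.0101] [ 0.5167 -0.184  -0.0054] [ 0.5886 -0.1104  0.018 ]
top last_lift 0.55 [241.8, 257.9] 544 [0.5436 0.1889 0.0813] [ 0.5102  0.1725 -0.0042] [0.59   0.222  0.1111]
top middle_lift 0.68 [260.3, 261.0] 891 [0.5427 0.1491 0.044 ] [0.511  0.1053 0.023 ] [0.5826 0.1807 0.1557]
top middle_lift 0.61 [301.6, 183.4] 798 [0.7127 0.0724 0.01  ] [ 0.6766  0.0372 -0.0013] [0.7496 0.1037 0.0181]
top presser_screw 0.94 [326.5, 273.1] 1029 [0.5156 0.011  0.0901] [ 0.4866 -0.1082 -0.005 ] [0.5652 0.1072 0.1791]
top hinge_pin 0.59 [308.1, 278.4] 6066 [0.513  0.0466 0.0224] [ 0.4426 -0.106  -0.0032] [0.6126 0.1982 0.1791]
top spare_lift 0.92 [300.4, 185.3] 801 [0.7125 0.0725 0.01  ] [ 0.6766  0.0372 -0.0017] [0.7479 0.1041 0.0181]
0.9
```

```bash
ls pics *.npy
```

```text
m_scene_bottom_lift.npy
m_scene_clamp.npy
m_scene_hinge_pin.npy
m_scene_last_lift.npy
m_scene_middle_lift.npy
m_scene_presser_screw.npy
m_scene_spare_lift.npy
m_top_clamp.npy
m_top_hinge_pin.npy
m_top_last_lift.npy
m_top_middle_lift.npy
m_top_presser_screw.npy
m_top_spare_lift.npy

pics:
scene0.png
scene1.png
top0.png
top1.png
```

View pics/scene1.png

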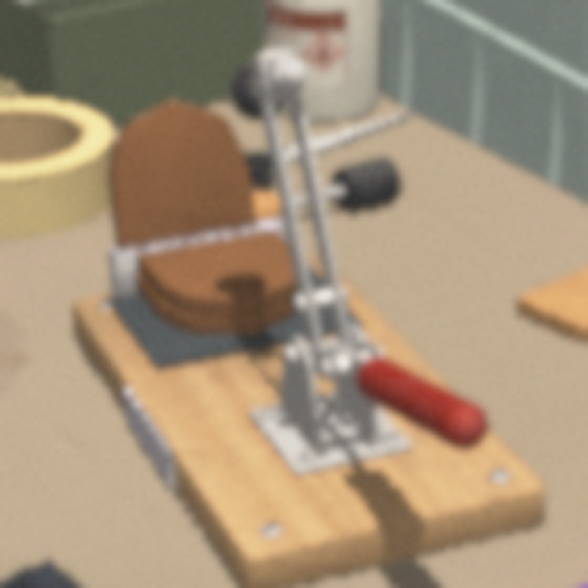

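View pics/top1.png

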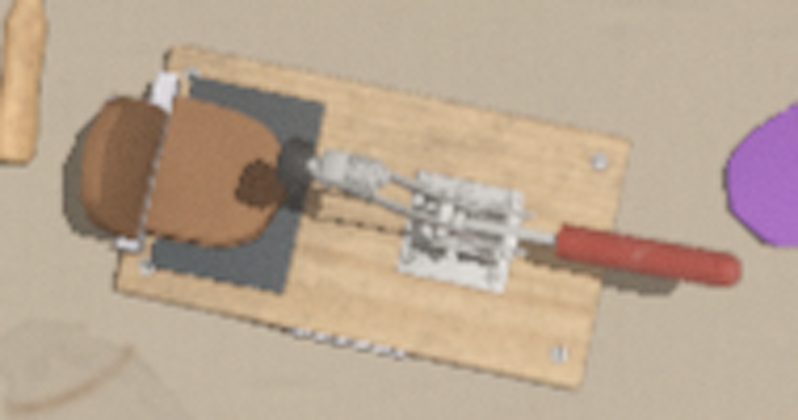

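```bash
cat > fit.py <<'E'
from h import *
# board: project corners in image; refine rect pose via mask of colour+height
res={}
for n in ("top","scene"):
    z=np.load(f"{n}.npz"); d=z['d']; W=cloud(n,d); m=np.load(f"m_{n}_clamp.npy")
    m=cv2.erode(m.astype(np.uint8),np.ones((1,1)))>0
    b=m&(abs(W[...,2]-0.021)<0.004)
    k,l,st,_=cv2.connectedComponentsWithStats(b.astype(np.uint8)); i=1+np.argmax(st[1:,4]); b=l==i
    p=W[b][:,:2].astype(np.float32); r=cv2.minAreaRect(p); print(n,b.sum(),np.median(W[b][:,2]),r)
    ll=np.load(f"m_{n}_last_lift.npy")
E
python3 fit.py
python3 - <<'E'
from h import *
z=np.load("top.npz"); d=z['d']; W=cloud("top",d)
# stop block / stack points
box=(W[...,0]>.49)&(W[...,0]<.60)&(W[...,1]>.1)&(W[...,1]<.22)
for lo,hi in((.0405,.0425),(.0425,.0455),(.0455,.05),(.05,.09),(.09,.112)):
    q=W[box&(W[...,2]>lo)&(W[...,2]<hi)]; print(lo,len(q),q.mean(0),q.min(0),q.max(0))
E
```

```text
top 2331 0.021271412565605274 ((0.49984651803970337, 0.07375222444534302), (0.23802658915519714, 0.07641270011663437), 77.51155853271484)
scene 3017 0.019674344998163895 ((0.5245592594146729, 0.06971569359302521), (0.2397003471851349, 0.13105089962482452), 79.08097076416016)
0.0405 183 [0.543  0.1513 0.0417] [0.5069 0.1179 0.0405] [0.5919 0.1944 0.0425]
0.0425 434 [0.5447 0.1498 0.044 ] [0.5086 0.1134 0.0425] [0.5939 0.1879 0.0455]
0.0455 255 [0.5465 0.1521 0.047 ] [0.5061 0.1134 0.0455] [0.5932 0.1897 0.05  ]
0.05 287 [0.5426 0.1847 0.0704] [0.5078 0.157  0.05  ] [0.5925 0.2049 0.09  ]
0.09 205 [0.5448 0.1947 0.1004] [0.5154 0.1837 0.09  ] [0.5726 0.2036 0.1111]
```

```bash
cat > fit.py <<'E'
from h import *
from scipy.optimize import minimize
def fit(n):
    z=np.load(f"{n}.npz"); W=cloud(n,z['d'])
    zt=.021
    box=(W[...,0]>.4)&(W[...,0]<.65)&(W[...,1]>-.1)&(W[...,1]<.24)
    b=box&(abs(W[...,2]-zt)<0.0055)
    b=cv2.morphologyEx(b.astype(np.uint8),cv2.MORPH_OPEN,np.ones((3,3)))
    k,l,st,_=cv2.connectedComponentsWithStats(b); keep=np.isin(l,[i for i in range(1,k) if st[i,4]>150])
    p=W[keep][:,:2]; 
    r=cv2.minAreaRect(p.astype(np.float32)); print(n,len(p),r)
    a=np.radians(r[2]); return keep,W
for n in("top","scene"):
    keep,W=fit(n)
    z=np.load(f"{n}.npz"); im=z['im'].copy(); im[keep]=(0,255,0)
    cv2.imwrite(f"pics/fit_{n}.png",cv2.resize(im[160:320,200:400],None,fx=4,fy=4))
E
python3 fit.py
```

```text
top 3940 ((0.5274366140365601, 0.06909163296222687), (0.23982277512550354, 0.1314898431301117), 78.64469146728516)
scene 3166 ((0.5245060920715332, 0.06972956657409668), (0.24025192856788635, 0.13125209510326385), 79.4100341796875)
```

View pics/fit_top.png

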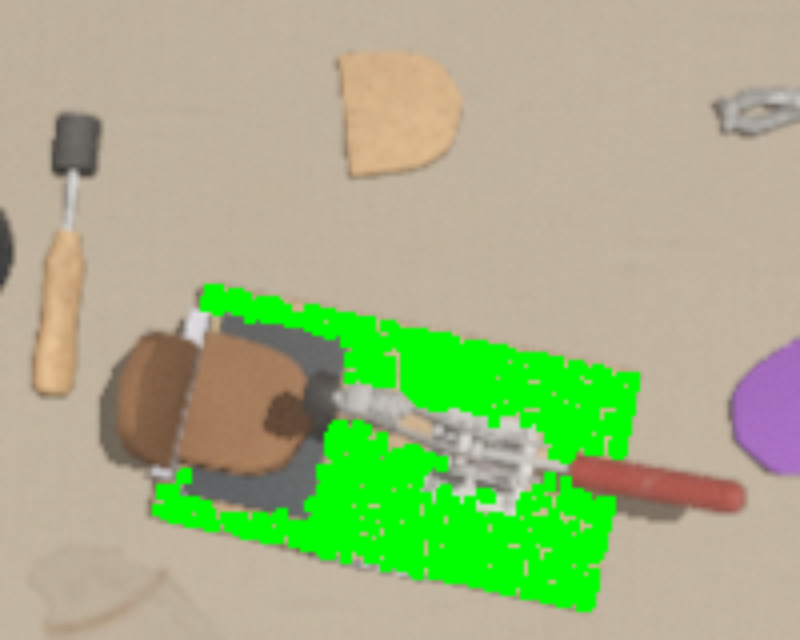

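```bash
cat >> h.py <<'E'
C=np.array([.526,.0694]); A=np.radians(-11.0)
xa=np.array([np.cos(A),np.sin(A)]); ya=np.array([-np.sin(A),np.cos(A)])
def toclamp(P):
    P=np.atleast_2d(P); q=P[:,:2]-C; return np.c_[q@xa,q@ya,P[:,2]]
def toworld(P):
    P=np.atleast_2d(P); return np.c_[C+np.outer(P[:,0],xa)+np.outer(P[:,1],ya),P[:,2]]
E
python3 - <<'E'
from h import *
for n in("top","scene"):
    z=np.load(f"{n}.npz"); W=cloud(n,z['d'])
    Q=toclamp(W.reshape(-1,3)).reshape(W.shape)
    print(n)
    reg=(abs(Q[...,0])<.07)&(Q[...,1]>.03)&(Q[...,1]<.16)
    for nm,lo,hi,y0,y1 in (("stack top",.0415,.047,.03,.107),("last",.055,.12,.105,.16),("last low",.05,.075,.105,.16),):
        s=reg&(Q[...,2]>lo)&(Q[...,2]<hi)&(Q[...,1]>y0)&(Q[...,1]<y1); q=Q[s]
        # x-extent by y or z bins
        print(nm,len(q),np.percentile(q,[1,50,99],axis=0).round(4).tolist())
        ax=1 if nm=="stack top" else 2
        for b in np.arange(q[:,ax].min(),q[:,ax].max(),.008):
            t=q[(q[:,ax]>=b)&(q[:,ax]<b+.008)]
            if len(t)>5: print("   %.3f n%d x %.4f..%.4f mid %.4f  y %.4f"%(b,len(t),t[:,0].min(),t[:,0].max(),(t[:,0].min()+t[:,0].max())/2,np.median(t[:,1])))
    s=reg&(Q[...,2]>.1)|((abs(Q[...,0])<.05)&(abs(Q[...,1])<.1)&(Q[...,2]>.12)); 
    q=Q[(abs(Q[...,0])<.05)&(abs(Q[...,1])<.08)&(Q[...,2]>.07)]; print("lever",len(q),q[np.argsort(q[:,2])[-40::6]])
    q=Q[(abs(Q[...,0])<.05)&(Q[...,1]<-.12)&(Q[...,1]>-.3)&(Q[...,2]>.05)]; print("grip",len(q),q.min(0),q.max(0),np.median(q,0))
E
```

```text
top
stack top 611 [[-0.03, 0.0486, 0.0416], [0.0028, 0.0796, 0.0441], [0.0362, 0.1061, 0.0469]]
   0.045 n32 x -0.0164..0.0243 mid 0.0040  y 0.0510
   0.053 n66 x -0.0242..0.0296 mid 0.0027  y 0.0570
   0.061 n83 x -0.0282..0.0324 mid 0.0021  y 0.0648
   0.069 n92 x -0.0298..0.0351 mid 0.0026  y 0.0729
   0.077 n93 x -0.0309..0.0362 mid 0.0027  y 0.0808
   0.085 n91 x -0.0302..0.0364 mid 0.0031  y 0.0895
   0.093 n91 x -0.0315..0.0373 mid 0.0029  y 0.0970
   0.101 n63 x -0.0311..0.0373 mid 0.0031  y 0.1043
last 455 [[-0.0377, 0.1113, 0.0561], [-0.006, 0.1209, 0.0866], [0.0269, 0.1339, 0.1101]]
   0.055 n54 x -0.0379..0.0285 mid -0.0047  y 0.1130
   0.063 n52 x -0.0378..0.0270 mid -0.0054  y 0.1150
   0.071 n62 x -0.0379..0.0282 mid -0.0049  y 0.1175
   0.079 n63 x -0.0367..0.0273 mid -0.0047  y 0.1196
   0.087 n59 x -0.0342..0.0254 mid -0.0044  y 0.1216
   0.095 n91 x -0.0319..0.0214 mid -0.0052  y 0.1251
   0.103 n74 x -0.0249..0.0152 mid -0.0049  y 0.1284
last low 176 [[-0.0379, 0.1099, 0.0501], [-0.0067, 0.1141, 0.0628], [0.0391, 0.121, 0.0746]]
   0.050 n55 x -0.0407..0.0462 mid 
[... 1343 characters left out ...]
   0.095 n89 x -0.0316..0.0153 mid -0.0081  y 0.1271
   0.103 n20 x -0.0181..0.0013 mid -0.0084  y 0.1278
last low 432 [[-0.0405, 0.1113, 0.0503], [-0.009, 0.1174, 0.0623], [0.0258, 0.1245, 0.0746]]
   0.050 n143 x -0.0409..0.0263 mid -0.0073  y 0.1147
   0.058 n136 x -0.0409..0.0274 mid -0.0067  y 0.1173
   0.066 n138 x -0.0406..0.0257 mid -0.0074  y 0.1192
   0.074 n15 x -0.0394..0.0230 mid -0.0082  y 0.1197
lever 654 [[ 0.0053  0.0097  0.1692]
 [-0.0037 -0.0038  0.1697]
 [ 0.0035 -0.0087  0.1703]
 [-0.0058  0.0095  0.1709]
 [ 0.0045 -0.0017  0.1714]
 [-0.0011 -0.0111  0.1718]
 [-0.0032 -0.0029  0.1729]]
grip 264 [-0.01   -0.1807  0.0745] [ 0.0073 -0.1207  0.1007] [-0.0056 -0.1598  0.0914]
```

```bash
cat >> h.py <<'E'
from scipy.spatial.transform import Rotation as Ro
def st():
    s=ctrl.get_state(); R=Ro.from_quat(s['tcp_rot']).as_matrix(); p=s['eef_pos']
    print("t",round(s['time'],3),"p",p,"clamp(mm)",toclamp(p)[0]*1000,"F",s['contact_force'],"open",round(s['opening'],3))
    return s,R,p
Rc=np.array([[np.cos(A),-np.sin(A),0],[np.sin(A),np.cos(A),0],[0,0,1]])
def plan(target_clamp_mm,Rt=None):
    s,R,p=st(); t=toworld(np.array(target_clamp_mm)/1000.)[0]; d=R.T@(t-p)
    print("travel units",d/0.3,"mm",d*1000,"rows>=",np.linalg.norm(d)/.0625)
    if Rt is not None:
        v=Ro.from_matrix(R.T@Rt).as_rotvec(); print("rot units",v/np.radians(30),"rows>=",np.degrees(np.linalg.norm(v))/10.7)
E
python3 - <<'E'
from h import *
s,R,p=st(); print(R)
Q=Rc.T@R; print("tool axes in clamp cols x,y,z\n",Q)
for n in ("sole_roller","blue_spool","brown_spool"):
    z=np.load("top.npz"); W=cloud("top",z['d'])
    for r in ctrl.masks_of("top",n)[:2]:
        print(n,r['score'],toclamp(np.nanmedian(W[r['region']],0)[None])*1000, toclamp(np.array([np.nanmax(W[r['region']],0)]))[0][2])
E
```

```text
t 0.9 p [0.2141 0.6401 0.2563] clamp(mm) [-415.0729  500.7298  256.3068] F [ 0.4357 -0.3188  0.6595] open 0.997
[[ 0.9483 -0.      0.3173]
 [-0.3173 -0.      0.9483]
 [-0.     -1.     -0.    ]]
tool axes in clamp cols x,y,z
 [[ 0.9915 -0.      0.1305]
 [-0.1305 -0.      0.9915]
 [-0.     -1.     -0.    ]]
sole_roller 0.62 [[ 59.0444 194.2761  19.7837]] 0.03436992437931896
blue_spool 0.74 [[-160.9415  128.8498   49.2112]] 0.05669181434907489
brown_spool 0.82 [[ -53.139  -309.6911   49.2776]] 0.057070904795488264
```

```bash
cat >> h.py <<'E'
Rd=Rc@np.array([[1,0,0],[0,0,1],[0,-1,0.]])
E
python3 -c "
from h import *
plan([-80,118,170],Rd)"
```

```text
t 1.05 p [0.2141 0.6401 0.2563] clamp(mm) [-415.0885  500.7301  256.3411] F [ 0.0959 -0.4613  0.2611] open 0.996
travel units [ 1.2738  0.2878 -1.1192] mm [ 382.1529   86.3358 -335.748 ] rows>= 8.25546416628506
rot units [-0.     -0.2499  0.    ] rows>= 0.7005451465682032
```

arm_command(steps=[{"hand": 0, "travel": [0, 0, 0], "rotation": [0, -0.25, 0]}, {"hand": 0, "travel": [0.11, 0.03, -0.128], "rotation": [0, 0, 0]}, {"hand": 0, "travel": [0.11, 0.03, -0.128], "rotation": [0, 0, 0]}, {"hand": 0, "travel": [0.11, 0.03, -0.128], "rotation": [0, 0, 0]}, {"hand": 0, "travel": [0.11, 0.03, -0.128], "rotation": [0, 0, 0]}, {"hand": 0, "travel": [0.11, 0.03, -0.128], "rotation": [0, 0, 0]}, {"hand": 0, "travel": [0.11, 0.03, -0.128], "rotation": [0, 0, 0]}, {"hand": 0, "travel": [0.11, 0.03, -0.128], "rotation": [0, 0, 0]}, {"hand": 0, "travel": [0.11, 0.03, -0.128], "rotation": [0, 0, 0]}, {"hand": 0, "travel": [0.11, 0.03, -0.128], "rotation": [0, 0, 0]}, {"hand": 0, "travel": [0.08, 0, -0.1], "rotation": [0, 0, 0]}])

```text
time: 2.42
eef_pos: [0.4671, 0.2023, 0.175]
tcp_rot: [-0.702, 0.062, -0.066, 0.707]
contact_force: [0.1, -0.1, 0.4]
opening: 0.005
```

```bash
python3 - <<'E'
from h import *
plan([-70,118,110],Rd)
for n,(a,b,c,e) in (("scene",(180,380,100,300)),("top",(180,400,180,330))):
    im,d=ctrl.read_camera(n); np.savez(f"{n}2.npz",im=im,d=d)
    cv2.imwrite(f"pics/{n}2.png",cv2.resize(im[c:e,a:b],None,fx=3,fy=3,interpolation=cv2.INTER_CUBIC))
E
```

```text
t 2.425 p [0.4671 0.2023 0.175 ] clamp(mm) [-83.19   119.17   174.9856] F [ 0.1287 -0.0829  0.3737] open 0.005
travel units [ 0.0427  0.2168 -0.0059] mm [12.8006 65.0497 -1.7779] rows>= 1.0611361191250288
rot units [-0.0137  0.0208  0.011 ] rows>= 0.07634397234853336
```

View pics/scene2.png

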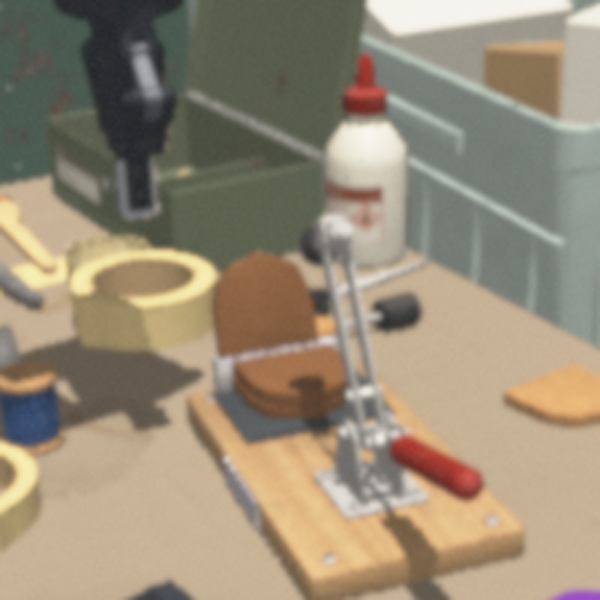

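The gripper's shut fingers end at about (138,215) in the crop, and nothing has been disturbed. I'll measure the tip from depth.

```bash
python3 - <<'E'
from h import *
for n in("scene","top"):
    z=np.load(f"{n}2.npz"); Q=toclamp(cloud(n,z['d']).reshape(-1,3))*1000
    s=(abs(Q[:,0]+83)<45)&(abs(Q[:,1]-119)<45)&(Q[:,2]>115); q=Q[s]
    print(n,len(q))
    for b in np.arange(115,240,8):
        t=q[(q[:,2]>=b)&(q[:,2]<b+8)]
        if len(t)>4: print(b,len(t),t.min(0).round(1),t.max(0).round(1))
E
```

```text
scene 3836
147 32 [-96.  108.8 148.4] [-74.7 126.1 154.9]
155 54 [-96.6 103.7 155.1] [-74.7 124.2 163. ]
163 56 [-96.7 102.4 163. ] [-74.7 128.3 170.8]
171 58 [-97.3 102.9 171.2] [-74.1 126.4 178.8]
179 53 [-96.6 104.8 179. ] [-75.9 121.6 187. ]
187 34 [-99.5  90.1 187.2] [-75.9 150.6 194.9]
195 88 [-99.3  81.6 195. ] [-73.3 155.7 202.9]
203 71 [-100.3   76.7  203. ] [-74.  158.6 211. ]
211 78 [-103.2   74.   211.1] [-73.8 162.1 218.8]
219 53 [-103.2   74.   219.1] [-80.6 161.  227. ]
227 51 [-103.2   74.8  227.1] [-69.6 136.9 234.8]
235 72 [-105.6   76.7  235.2] [-67.8 135.3 243. ]
top 3275
```

arm_command(steps=[{"hand": 0, "travel": [0.03, 0.1, 0], "rotation": [0, 0.02, 0]}, {"hand": 0, "travel": [0.03, 0.12, 0], "rotation": [0, 0, 0]}, {"hand": 0, "travel": [0.02, 0.1, 0], "rotation": [0, 0, 0]}, {"hand": 0, "travel": [0, 0, 0], "rotation": [0, 0, 0]}])

```text
time: 3.02
eef_pos: [0.4945, 0.1992, 0.0801]
tcp_rot: [-0.7, 0.065, -0.074, 0.707]
contact_force: [-0.1, -0.3, 0.5]
opening: 0.002
```

```bash
python3 - <<'E'
from h import *
plan([-48,120,78],Rd)
E
```

```text
t 3.025 p [0.4945 0.1992 0.0801] clamp(mm) [-55.691  121.3941  80.0661] F [-0.0846 -0.2932  0.5184] open 0.002
travel units [ 0.0256  0.0071 -0.0046] mm [ 7.6726  2.1403 -1.3836] rows>= 0.12935677430275536
rot units [-0.0196 -0.008   0.022 ] rows>= 0.08545049491121366
```

arm_command(steps=[{"hand": 0, "travel": [0.013, 0, -0.003], "rotation": [-0.02, 0, 0.02]}, {"hand": 0, "travel": [0.01, 0, 0], "rotation": [0, 0, 0]}, {"hand": 0, "travel": [0.006, 0, 0], "rotation": [0, 0, 0]}, {"hand": 0, "travel": [0.006, 0, 0], "rotation": [0, 0, 0]}, {"hand": 0, "travel": [0.006, 0, 0], "rotation": [0, 0, 0]}])

```text
time: 3.65
eef_pos: [0.5091, 0.1975, 0.0853]
tcp_rot: [-0.703, 0.066, -0.071, 0.704]
contact_force: [-0.5, -0.0, -0.6]
opening: 0.002
```

```bash
python3 - <<'E'
from h import *
plan([-42.1,120,78],Rd)
E
```

```text
t 3.65 p [0.5091 0.1975 0.0853] clamp(mm) [-40.9867 122.4885  85.2876] F [-0.4568 -0.0092 -0.5824] open 0.002
travel units [-0.0039  0.0242 -0.0084] mm [-1.1605  7.2736 -2.5079] rows>= 0.12449397987620295
rot units [-0.0043 -0.005   0.0141] rows>= 0.043701521302895646
```

```bash
cat > meas.py <<'E'
from h import *
import sys
tag=sys.argv[1]
def line(n,z0,z1,y0,y1,Q):
    s=(abs(Q[...,0])<.048)&(Q[...,1]>y0)&(Q[...,1]<y1)&(Q[...,2]>z0)&(Q[...,2]<z1); return Q[s]
off={"top":0,"scene":.0022}
for n in("top","scene"):
    im,d=ctrl.read_camera(n); np.savez(f"{n}_{tag}.npz",im=im,d=d)
    a,b,c,e=((225,365,160,300) if n=="scene" else (220,360,210,310))
    cv2.imwrite(f"pics/{n}_{tag}.png",cv2.resize(im[c:e,a:b],None,fx=4.2,fy=4.2,interpolation=cv2.INTER_CUBIC))
    W=cloud(n,d); Q=toclamp(W.reshape(-1,3)).reshape(W.shape)
    Q[...,0]+=off[n]
    for r in ctrl.masks_of(n,"last_lift")[:3]:
        m=r['region']; q=Q[m]
        if np.nanmedian(q[:,1])<0: continue
        print(n,"last",r['score'],"x(1,99%)",np.nanpercentile(q[:,0],[1,99])*1000,"med",np.nanmedian(q,0)*1000)
        for z in (.055,.065,.075,.085,.095):
            t=q[abs(q[:,2]-z)<.005]
            if len(t)>5: print("  z%.3f x %.1f..%.1f mid %.1f"%(z,t[:,0].min()*1e3,t[:,0].max()*1e3,(t[:,0].min()+t[:,0].max())*500))
    for r in ctrl.masks_of(n,"middle_lift")[:1]:
        q=Q[r['region']]; print(n,"mid",r['score'],"x",np.nanpercentile(q[:,0],[1,99])*1000,"med",np.nanmedian(q,0)*1000)
st()
E
python3 meas.py a
```

```text
scene last 0.86 x(1,99%) [-30.7706  86.3754] med [  2.2809 119.3676  71.7384]
  z0.055 x -30.5..36.9 mid 3.2
  z0.065 x -31.2..37.2 mid 3.0
  z0.075 x -32.1..35.1 mid 1.5
  z0.085 x -31.7..34.0 mid 1.1
  z0.095 x -30.1..30.3 mid 0.1
scene mid 0.92 x [-31.2521  33.2702] med [-2.274  74.5237 42.0178]
t 3.95 p [0.5088 0.1974 0.0848] clamp(mm) [-41.3455 122.3767  84.7608] F [ 0.3067  0.1964 -0.1028] open 0.001
```

View pics/scene_a.png

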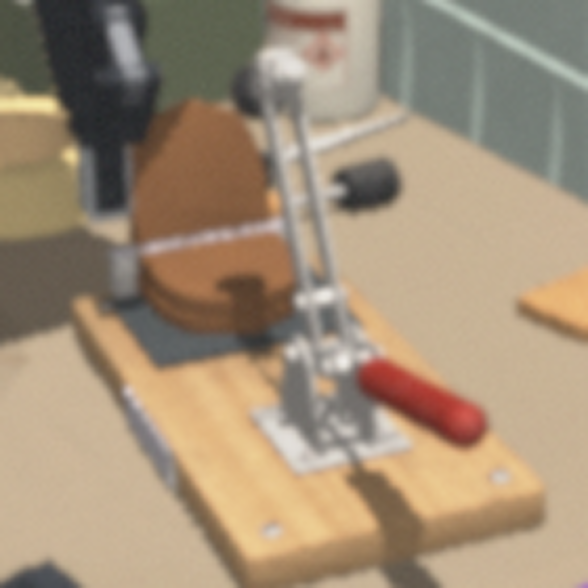

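View pics/top_a.png

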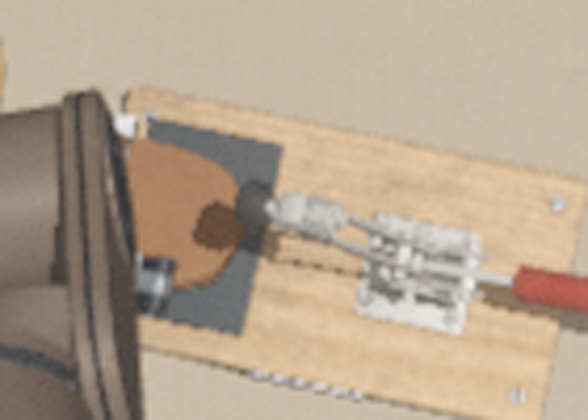

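Scene view: the lift's left edge is now flush with the stack's (crop x≈135), and the mid-positions are 3.0 against 2.9 mm. Next I back off, rise and go behind.

arm_command(steps=[{"hand": 0, "travel": [-0.07, 0, 0], "rotation": [0, 0, 0]}, {"hand": 0, "travel": [-0.02, -0.1, 0.06], "rotation": [0, 0, 0]}, {"hand": 0, "travel": [0, -0.12, 0.08], "rotation": [0, 0, 0]}, {"hand": 0, "travel": [0.1, 0, 0.05], "rotation": [0, 0, 0]}, {"hand": 0, "travel": [0.12, 0, 0], "rotation": [0, 0, 0]}, {"hand": 0, "travel": [0, 0, 0], "rotation": [0, 0, 0]}])

```text
time: 4.7
eef_pos: [0.5575, 0.2473, 0.1522]
tcp_rot: [-0.703, 0.067, -0.07, 0.704]
contact_force: [-1.3, -1.1, 0.4]
opening: -0.005
```

```bash
python3 - <<'E'
from h import *
plan([3,168,118],Rd)
E
```

```text
t 4.7 p [0.5575 0.2473 0.1522] clamp(mm) [ -3.0519 180.6815 152.2326] F [-1.2501 -1.1072  0.4456] open -0.005
travel units [ 0.0197  0.1141 -0.0424] mm [  5.9036  34.2448 -12.7185] rows>= 0.5920682600382573
rot units [-0.0028 -0.0042  0.0098] rows>= 0.031032506829939133
```

arm_command(steps=[{"hand": 0, "travel": [0.02, 0.07, 0], "rotation": [0, 0, 0.01]}, {"hand": 0, "travel": [0, 0.045, -0.03], "rotation": [0, 0, 0]}, {"hand": 0, "travel": [0, 0, 0], "rotation": [0, 0, 0]}])

```text
time: 5.08
eef_pos: [0.5595, 0.2369, 0.1158]
tcp_rot: [-0.704, 0.07, -0.067, 0.704]
contact_force: [0.3, 1.1, -0.9]
opening: -0.004
```

```bash
python3 - <<'E'
from h import *
plan([3,152,118],Rd)
E
python3 meas.py b
```

```text
t 5.075 p [0.5595 0.2369 0.1158] clamp(mm) [  0.9045 170.8162 115.8446] F [ 0.345   1.0518 -0.9251] open -0.004
travel units [ 0.0071 -0.0072 -0.0627] mm [  2.1266  -2.1713 -18.8109] rows>= 0.30487689904116755
rot units [-0.0009 -0.0039 -0.0066] rows>= 0.021578408761181632
top last 0.96 x(1,99%) [-29.7215  35.0985] med [ -4.2422 117.6816  77.1642]
  z0.055 x -30.5..36.6 mid 3.0
  z0.065 x -29.6..35.5 mid 3.0
  z0.075 x -30.0..35.1 mid 2.5
  z0.085 x -29.4..33.3 mid 1.9
  z0.095 x -26.3..32.4 mid 3.0
top mid 0.62 x [-29.0821  35.7815] med [ 3.0468 81.3534 44.0431]
scene last 0.94 x(1,99%) [-30.4427  37.2382] med [  1.763  119.7101  70.3598]
  z0.055 x -31.2..37.1 mid 3.0
  z0.065 x -30.7..35.5 mid 2.4
  z0.075 x -30.5..35.2 mid 2.3
  z0.085 x -28.4..34.1 mid 2.8
  z0.095 x -25.1..28.4 mid 1.7
scene mid 0.75 x [-31.0142  32.6827] med [-2.2576 75.0355 41.9323]
t 5.375 p [0.5617 0.238  0.1186] clamp(mm) [  2.8746 172.298  118.5568] F [0.4593 0.3974 0.3407] open 0.001
```

View pics/scene_b.png

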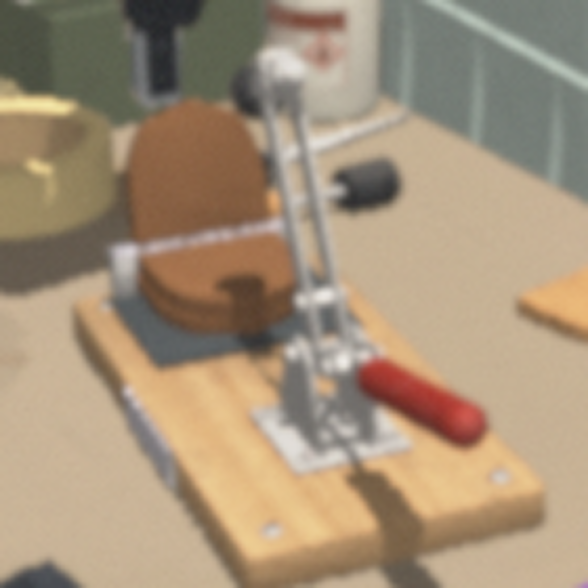

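Both views agree: the slid lift's centre is at 3.0 mm, the same as the stack. The fingers are behind it at (155,95). Now to tip it.

arm_command(steps=[{"hand": 0, "travel": [0, 0, -0.04], "rotation": [0, 0, 0]}, {"hand": 0, "travel": [0, 0, -0.025], "rotation": [0, 0, 0]}, {"hand": 0, "travel": [0, 0, -0.02], "rotation": [0, 0, 0]}, {"hand": 0, "travel": [0, 0.003, -0.02], "rotation": [0, 0, 0]}])

```text
time: 5.88
eef_pos: [0.5558, 0.2053, 0.1188]
tcp_rot: [-0.703, 0.067, -0.07, 0.705]
contact_force: [-0.2, 0.7, -0.9]
opening: -0.001
```

```bash
python3 - <<'E'
from h import *
plan([3,125,118],Rd)
E
```

```text
t 5.875 p [0.5558 0.2053 0.1188] clamp(mm) [  3.2826 139.0636 118.7724] F [-0.1586  0.7306 -0.8641] open -0.001
travel units [-0.0009  0.0024 -0.0469] mm [ -0.2739   0.7217 -14.0665] rows>= 0.22540267031450562
rot units [-0.0067 -0.0016  0.0072] rows>= 0.027964632804941953
```

Contact should have been made and the lift should be near vertical. I continue in small steps past the balance point.

arm_command(steps=[{"hand": 0, "travel": [0, 0.002, -0.012], "rotation": [0, 0, 0]}, {"hand": 0, "travel": [0, 0.002, -0.012], "rotation": [0, 0, 0]}, {"hand": 0, "travel": [0, 0.002, -0.012], "rotation": [0, 0, 0]}, {"hand": 0, "travel": [0, 0, 0], "rotation": [0, 0, 0]}])

```text
time: 6.38
eef_pos: [0.5534, 0.1934, 0.1165]
tcp_rot: [-0.703, 0.067, -0.07, 0.705]
contact_force: [-0.2, -0.3, -0.6]
opening: 0.002
```

```bash
python3 meas.py c
```

```text
top mid 0.82 x [-31.1009  39.6831] med [-0.782  68.8727 44.1552]
scene last 0.7 x(1,99%) [-30.2936  37.8309] med [-1.9197 85.708  72.0929]
  z0.055 x -30.5..35.3 mid 2.4
  z0.065 x -30.9..34.5 mid 1.8
  z0.075 x -30.6..29.0 mid -0.8
  z0.085 x -26.8..24.7 mid -1.1
  z0.095 x -21.3..22.8 mid 0.7
scene mid 0.58 x [-31.4667  34.0416] med [-2.52   75.5898 41.9722]
t 6.675 p [0.5535 0.1938 0.1167] clamp(mm) [  3.2521 127.3294 116.6648] F [-0.2407 -0.0341  0.7317] open -0.001
```

View pics/scene_c.png

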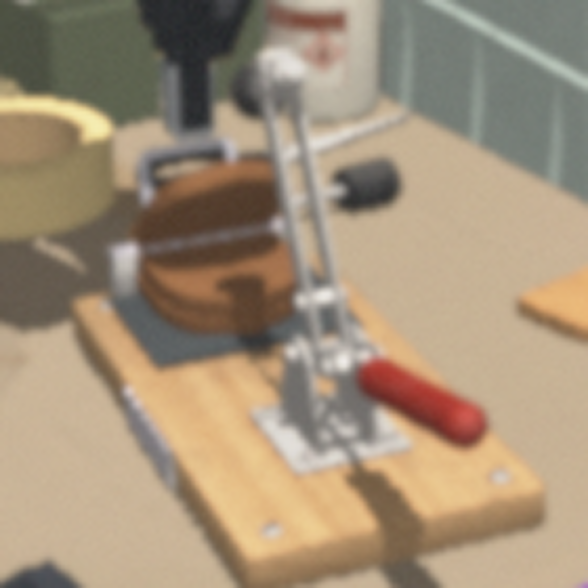

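It was caught mid-fall onto the stack (crop 220,200), and the empty wire arch shows behind it. I withdraw and look again.

arm_command(steps=[{"hand": 0, "travel": [0, -0.05, 0.08], "rotation": [0, 0, 0]}, {"hand": 0, "travel": [0, -0.08, 0.12], "rotation": [0, 0, 0]}, {"hand": 0, "travel": [0, -0.1, 0.12], "rotation": [0, 0, 0]}, {"hand": 0, "travel": [0, 0, 0], "rotation": [0, 0, 0]}])

```text
time: 7.18
eef_pos: [0.5719, 0.2901, 0.1872]
tcp_rot: [-0.703, 0.068, -0.069, 0.705]
contact_force: [0.7, 0.9, 0.9]
opening: -0.005
```

```bash
python3 meas.py d
```

```text
top last 0.74 x(1,99%) [-29.8387  35.829 ] med [ 1.4905 79.7929 53.6806]
  z0.055 x -30.4..37.6 mid 3.6
  z0.065 x -3.9..22.7 mid 9.4
scene last 0.92 x(1,99%) [-30.2513  33.7079] med [-2.4581 73.4061 51.9284]
  z0.055 x -30.1..36.8 mid 3.4
scene mid 0.67 x [-31.2645  25.4115] med [-8.7685 51.9564 37.8176]
t 7.475 p [0.5693 0.2864 0.1819] clamp(mm) [  1.131  221.2624 181.8981] F [ 0.2224  0.3181 -0.3401] open 0.002
```

View pics/scene_d.png

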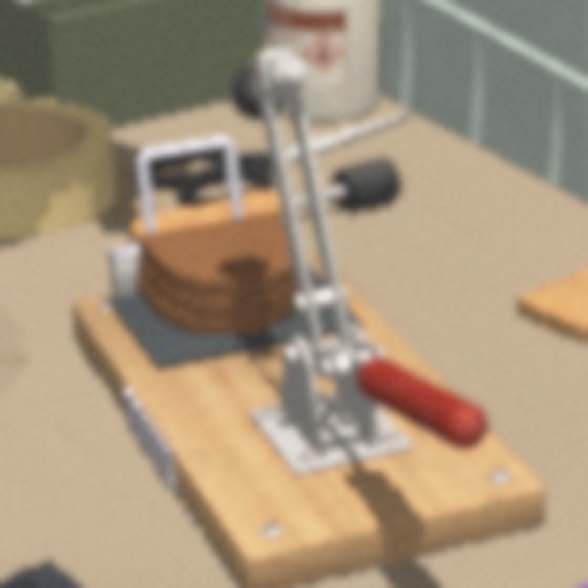

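View pics/top_d.png

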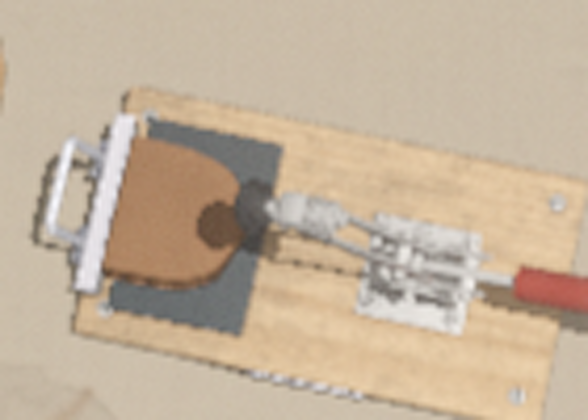

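```bash
python3 - <<'E'
from h import *
for n,o in(("top",0),("scene",.0022)):
    z=np.load(f"{n}_d.npz"); W=cloud(n,z['d']); Q=toclamp(W.reshape(-1,3)).reshape(W.shape); Q[...,0]+=o
    if n=="scene":
        for (a,b) in ((170,222),(210,215),(250,210),(210,240)):
            u,v=225+a/4.2,160+b/4.2; print((a,b),Q[int(round(v)),int(round(u))]*1000)
    s=(abs(Q[...,0]-.003)<.04)&(Q[...,1]>.03)&(Q[...,1]<.125)&(Q[...,2]>.0495)&(Q[...,2]<.06); q=Q[s]*1000
    c,res,_,_=np.linalg.lstsq(np.c_[q[:,:2],np.ones(len(q))],q[:,2],rcond=None); print(n,len(q),"plane slope",c[:2],"z",np.median(q[:,2]))
    for y in range(40,116,6):
        t=q[abs(q[:,1]-y)<3]
        if len(t)>5: print("y",y,"x %.1f %.1f mid %.1f"%(t[:,0].min(),t[:,0].max(),(t[:,0].min()+t[:,0].max())/2))
    for x in range(-28,36,8):
        t=q[abs(q[:,0]-x)<4]; print("x",x,"y %.1f..%.1f"%(t[:,1].min(),t[:,1].max()))
z=np.load("top.npz");W=cloud("top",z['d']);Q=toclamp(W.reshape(-1,3))*1000
q=Q[(abs(Q[:,0]-3)<40)&(Q[:,1]>30)&(Q[:,1]<107)&(abs(Q[:,2]-44)<4.5)]
print("orig stack")
for x in range(-28,36,8):
    t=q[abs(q[:,0]-x)<4]; print("x",x,"y %.1f.."%(t[:,1].min()))
E
```

```text
top 824 plane slope [-0.0033  0.0033] z 53.848280651760724
y 46 x -10.0 4.7 mid -2.7
y 52 x -22.4 27.1 mid 2.3
y 58 x -25.5 30.3 mid 2.4
y 64 x -26.5 33.6 mid 3.6
y 70 x -27.8 34.7 mid 3.5
y 76 x -29.3 36.0 mid 3.4
y 82 x -30.2 36.0 mid 2.9
y 88 x -29.5 36.9 mid 3.7
y 94 x -30.4 36.1 mid 2.8
y 100 x -29.7 37.6 mid 3.9
y 106 x -30.2 35.9 mid 2.9
x -28 y 59.6..107.1
x -20 y 51.0..124.8
x -12 y 48.5..107.0
x -4 y 44.1..116.9
x 4 y 44.2..107.3
x 12 y 50.1..106.8
x 20 y 50.6..123.1
x 28 y 51.8..123.6
(170, 222) [  9.1089 184.0836  19.3776]
(210, 215) [ 33.7888 190.0289  17.0238]
(250, 210) [ 56.4401 188.9096  15.7051]
(210, 240) [-0.5039 91.1034 51.9022]
scene 465 plane slope [0.0013 0.0089] z 52.241680589869055
y 46 x -13.8 16.5 mid 1.3
y 52 x -22.1 22.0 mid -0.1
y 58 x -25.4 23.8 mid -0.8
y 64 x -27.4 26.4 mid -0.5
y 70 x -28.4 28.8 mid 0.2
y 76 x -29.5 29.9 mid 0.2
y 82 x -29.7 32.3 mid 1.3
y 88 x -29.6 33.8 mid 2.1
y 94 x -29.7 34.3 mid 2.3
y 100 x -29.9 35.7 mid 2.9
y 106 x -30.1 36.8 mid 3.4
y 112 x -29.0 4.3 mid -12.3
x -28 y 60.9..110.1
x -20 y 52.2..124.6
x -12 y 48.7..108.4
x -4 y 46.8..110.4
x 4 y 43.1..110.4
x 12 y 45.0..108.4
x 20 y 49.0..124.3
x 28 y 62.9..124.6
orig stack
x -28 y 58.7..
x -20 y 51.8..
x -12 y 48.8..
x -4 y 46.6..
x 4 y 44.9..
x 12 y 52.0..
x 20 y 51.5..
x 28 y 52.3..
```

The third lift lies flat (plane slope under 0.01) with its top at 54 mm. Its side edges match the stack within about 1 mm, and its straight edge is against the stop at y≈108–110. The orange strip in the scene view is the roller's handle behind (measured y≈188, z≈17). Now I go over the lever and come in behind it.

arm_command(steps=[{"hand": 0, "travel": [0, -0.12, 0], "rotation": [0, 0, 0]}, {"hand": 0, "travel": [0, -0.08, -0.08], "rotation": [0, 0, 0]}, {"hand": 0, "travel": [0, 0, -0.16], "rotation": [0, 0, 0]}, {"hand": 0, "travel": [0, 0, -0.18], "rotation": [0, 0, 0]}, {"hand": 0, "travel": [0, 0, -0.18], "rotation": [0, 0, 0]}, {"hand": 0, "travel": [0, 0, -0.18], "rotation": [0, 0, 0]}, {"hand": 0, "travel": [0, 0, -0.14], "rotation": [0, 0, 0]}, {"hand": 0, "travel": [0, 0, 0], "rotation": [0, 0, 0]}])

```text
time: 8.48
eef_pos: [0.5092, 0.0025, 0.2378]
tcp_rot: [0.705, -0.078, 0.066, -0.701]
contact_force: [-0.2, 0.0, -0.2]
opening: 0.002
```

```bash
python3 - <<'E'
from h import *
plan([0,-52,166],Rd)
E
```

```text
t 8.475 p [0.5092 0.0025 0.2378] clamp(mm) [ -3.7718 -68.9001 237.8085] F [-0.2049  0.0135 -0.1681] open 0.002
travel units [0.0157 0.2387 0.0582] mm [ 4.7181 71.6158 17.4704] rows>= 1.1818684684196972
rot units [ 0.0137 -0.0248 -0.0311] rows>= 0.11800427753252565
```

arm_command(steps=[{"hand": 0, "travel": [0.014, 0.12, 0.02], "rotation": [0.01, -0.025, -0.03]}, {"hand": 0, "travel": [0, 0.12, 0.02], "rotation": [0, 0, 0]}, {"hand": 0, "travel": [0, 0, 0], "rotation": [0, 0, 0]}])

```text
time: 8.85
eef_pos: [0.5147, 0.0135, 0.1637]
tcp_rot: [0.704, -0.069, 0.068, -0.704]
contact_force: [-0.1, -0.6, -0.0]
opening: -0.002
```

```bash
python3 - <<'E'
from h import *
plan([0,-35,166],Rd)
im,d=ctrl.read_camera("scene"); cv2.imwrite("pics/s_e.png",cv2.resize(im[130:290,210:380],None,fx=4,fy=4,interpolation=cv2.INTER_CUBIC))
E
```

```text
t 8.85 p [0.5147 0.0135 0.1637] clamp(mm) [ -0.398  -57.0675 163.6815] F [-0.1455 -0.5763 -0.0483] open -0.002
travel units [ 0.0012 -0.0078  0.0736] mm [ 0.3456 -2.3337 22.0668] rows>= 0.35508112362805816
rot units [ 0.0013 -0.0045 -0.0005] rows>= 0.013174824409862656
```

View pics/s_e.png

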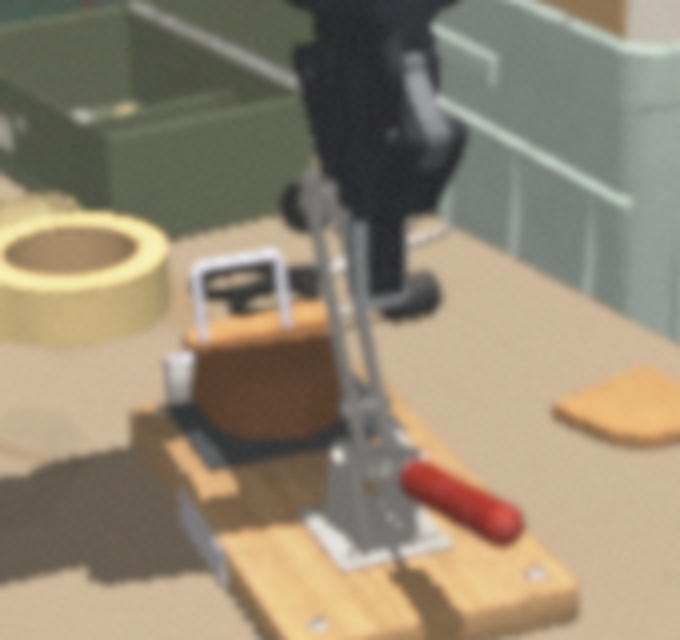

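arm_command(steps=[{"hand": 0, "travel": [0, -0.037, 0.06], "rotation": [0, 0, 0]}, {"hand": 0, "travel": [0, 0, 0.03], "rotation": [0, 0, 0]}, {"hand": 0, "travel": [0, 0, 0.03], "rotation": [0, 0, 0]}])

```text
time: 9.28
eef_pos: [0.5258, 0.0503, 0.1824]
tcp_rot: [0.705, -0.064, 0.072, -0.703]
contact_force: [-1.2, -4.2, 0.0]
opening: -0.003
```

```bash
python3 - <<'E'
from h import *
plan([0,-7.7,168],Rd)
E
```

```text
t 9.275 p [0.5258 0.0503 0.1824] clamp(mm) [  3.4109 -18.761  182.3594] F [-1.2289 -4.1911  0.0297] open -0.003
travel units [-0.012   0.0477  0.0369] mm [-3.5899 14.3046 11.0755] rows>= 0.29510075792243906
rot units [ 0.0027 -0.0032  0.0214] rows>= 0.06113466963661889
```

arm_command(steps=[{"hand": 0, "travel": [-0.012, 0.035, 0.025], "rotation": [0, 0, 0.02]}, {"hand": 0, "travel": [0, 0.03, 0.025], "rotation": [0, 0, 0]}, {"hand": 0, "travel": [0, 0.035, 0.03], "rotation": [0, 0, 0]}])

```text
time: 9.65
eef_pos: [0.529, 0.0753, 0.1535]
tcp_rot: [0.705, -0.066, 0.07, -0.703]
contact_force: [0.2, -2.3, 1.9]
opening: 0.001
```

```bash
python3 - <<'E'
from h import *
plan([0,14,149],Rd)
E
```

```text
t 9.65 p [0.529  0.0753 0.1535] clamp(mm) [  1.8169   6.3872 153.5343] F [ 0.1873 -2.3315  1.8747] open 0.001
travel units [-0.0062  0.015   0.0254] mm [-1.8531  4.5002  7.6244] rows>= 0.1447238854845799
rot units [ 0.0056 -0.0017  0.0124] rows>= 0.03842515564877954
```

arm_command(steps=[{"hand": 0, "travel": [-0.006, 0.015, 0.025], "rotation": [0, 0, 0.01]}, {"hand": 0, "travel": [0, 0.038, 0.028], "rotation": [0, 0, 0]}, {"hand": 0, "travel": [0, 0.042, 0.022], "rotation": [0, 0, 0]}])

```text
time: 10.02
eef_pos: [0.5319, 0.0994, 0.1226]
tcp_rot: [0.705, -0.068, 0.069, -0.703]
contact_force: [-0.4, -0.5, 3.8]
opening: -0.001
```

```bash
python3 - <<'E'
from h import *
plan([0,32.8,115],Rd)
im,d=ctrl.read_camera("scene"); cv2.imwrite("pics/s_f.png",cv2.resize(im[130:290,210:380],None,fx=4,fy=4,interpolation=cv2.INTER_CUBIC))
E
```

```text
t 10.025 p [0.5319 0.0994 0.1226] clamp(mm) [  0.0625  30.5976 122.6279] F [-0.3623 -0.5264  3.785 ] open -0.001
travel units [-0.0002  0.0254  0.0074] mm [-0.0713  7.6233  2.2182] rows>= 0.12703584406242868
rot units [ 0.004  -0.0033  0.0012] rows>= 0.01490285921463412
```

View pics/s_f.png

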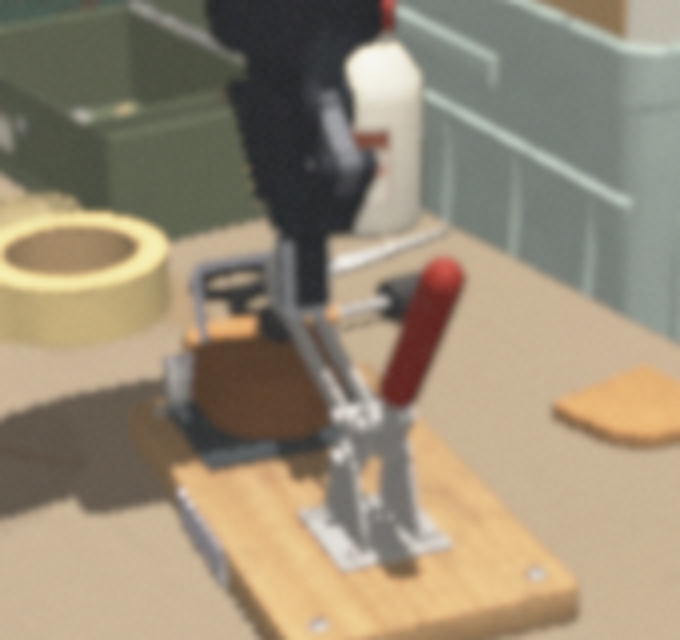

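The arm is almost down and the grip stands upright at (430,330). I press on in small steps and watch the force.

arm_command(steps=[{"hand": 0, "travel": [0, 0.014, 0.004], "rotation": [0, 0, 0]}, {"hand": 0, "travel": [0, 0.01, 0.002], "rotation": [0, 0, 0]}])

```text
time: 10.32
eef_pos: [0.5315, 0.1026, 0.1128]
tcp_rot: [0.704, -0.069, 0.068, -0.704]
contact_force: [0.6, 0.1, 3.2]
opening: 0.0
```

arm_command(steps=[{"hand": 0, "travel": [0, 0.01, 0], "rotation": [0, 0, 0]}])

```text
time: 10.45
eef_pos: [0.5319, 0.103, 0.111]
tcp_rot: [-0.704, 0.069, -0.068, 0.704]
contact_force: [-4.8, 1.7, 17.7]
opening: 0.005
```

```bash
python3 - <<'E'
from h import *
plan([0,32.8,115],Rd)
E
```

```text
t 10.45 p [0.5319 0.103  0.111 ] clamp(mm) [ -0.6307  34.1115 111.04  ] F [-4.7676  1.6901 17.6745] open 0.005
travel units [ 0.0021 -0.0132 -0.0044] mm [ 0.6262 -3.9612 -1.31  ] rows>= 0.067502512136561
rot units [-0.0002 -0.0032 -0.0032] rows>= 0.012644999250689687
```

arm_command(steps=[{"hand": 0, "travel": [0, 0.006, 0], "rotation": [0, 0, 0]}])

```text
time: 10.58
eef_pos: [0.532, 0.1031, 0.1111]
tcp_rot: [-0.704, 0.069, -0.067, 0.704]
contact_force: [-5.3, -0.8, 13.9]
opening: -0.003
```

arm_command(steps=[{"hand": 0, "travel": [0, -0.03, 0], "rotation": [0, 0, 0]}, {"hand": 0, "travel": [0, -0.1, 0], "rotation": [0, 0, 0]}, {"hand": 0, "travel": [0, -0.15, 0], "rotation": [0, 0, 0]}, {"hand": 0, "travel": [0, -0.15, 0.05], "rotation": [0, 0, 0]}, {"hand": 0, "travel": [-0.1, 0, 0.15], "rotation": [0, 0, 0]}, {"hand": 0, "travel": [-0.15, 0, 0.15], "rotation": [0, 0, 0]}, {"hand": 0, "travel": [-0.15, 0, 0.15], "rotation": [0, 0, 0]}, {"hand": 0, "travel": [-0.1, 0, 0.15], "rotation": [0, 0, 0]}, {"hand": 0, "travel": [0, 0, 0], "rotation": [0, 0, 0]}])

```text
time: 11.7
eef_pos: [0.4183, 0.3257, 0.2419]
tcp_rot: [0.704, -0.074, 0.067, -0.703]
contact_force: [0.2, -0.0, 0.1]
opening: -0.001
```

```bash
python3 meas.py g; python3 - <<'E'
from h import *
for n,o in(("top",0),("scene",.0022)):
    z=np.load(f"{n}_g.npz"); Q=toclamp(cloud(n,z['d']).reshape(-1,3))*1000; Q[:,0]+=o*1000
    q=Q[(abs(Q[:,0])<9)&(Q[:,1]>-30)&(Q[:,1]<75)&(Q[:,2]>62)]
    for y in range(-30,75,8):
        t=q[abs(q[:,1]-y)<4]
        if len(t)>3: print(n,y,len(t),"z p90 %.1f"%np.percentile(t[:,2],90))
    s=Q[(abs(Q[:,0]-3)<40)&(Q[:,1]>30)&(Q[:,1]<108)&(Q[:,2]>49.5)&(Q[:,2]<58)]
    c=np.linalg.lstsq(np.c_[s[:,:2],np.ones(len(s))],s[:,2],rcond=None)[0]; print("slope",c[:2])
    for y in (64,76,88,100,106):
        t=s[abs(s[:,1]-y)<3]; print("y",y,"x %.1f %.1f"%(t[:,0].min(),t[:,0].max()))
    print("ymin",s[:,1].min(),"ymax",s[:,1].max())
E
```

```text
top last 0.56 x(1,99%) [-29.5723  33.9079] med [-0.0672 83.1294 54.0144]
  z0.055 x -30.2..35.1 mid 2.5
  z0.065 x -6.8..28.4 mid 10.8
scene last 0.57 x(1,99%) [-30.355    4.8368] med [-15.4975  67.8716  51.7422]
  z0.055 x -30.2..6.6 mid -11.8
scene mid 0.52 x [-30.6694  -9.1804] med [-23.0511  58.6299  37.7896]
t 12.0 p [0.4211 0.3222 0.2422] clamp(mm) [-151.2257  228.1482  242.1675] F [-0.2773 -0.0088 -0.4825] open 0.0
top -30 13 z p90 78.2
top -22 27 z p90 77.3
top -14 13 z p90 78.8
top -6 14 z p90 81.5
top 2 13 z p90 81.4
top 10 15 z p90 83.5
top 18 13 z p90 85.3
top 26 14 z p90 86.1
top 34 15 z p90 90.0
top 42 13 z p90 91.7
top 50 15 z p90 91.9
top 58 36 z p90 107.2
top 66 37 z p90 106.2
top 74 20 z p90 94.9
slope [-0.0026  0.0009]
y 64 x -26.8 33.3
y 76 x -29.3 35.2
y 88 x -29.6 36.3
y 100 x -30.1 37.8
y 106 x -30.4 35.9
ymin 43.15563842710138 ymax 107.45409959076642
scene -30 10 z p90 72.7
scene -22 15 z p90 73.4
scene -14 23 z p90 75.2
scene -6 23 z p90 76.7
scene 2 24 z p90 77.5
scene 10 25 z p90 80.2
scene 18 23 z p90 82.0
scene 26 19 z p90 82.4
scene 34 24 z p90 84.3
scene 42 26 z p90 84.2
scene 50 23 z p90 87.8
scene 58 67 z p90 101.5
scene 66 75 z p90 102.5
scene 74 10 z p90 89.0
slope [ 0.0062 -0.0012]
y 64 x -28.0 21.0
y 76 x -29.8 35.0
y 88 x -30.2 36.7
y 100 x -29.8 36.8
y 106 x -30.9 36.3
ymin 42.87938252253246 ymax 107.69347791361984
```

View pics/scene_g.png

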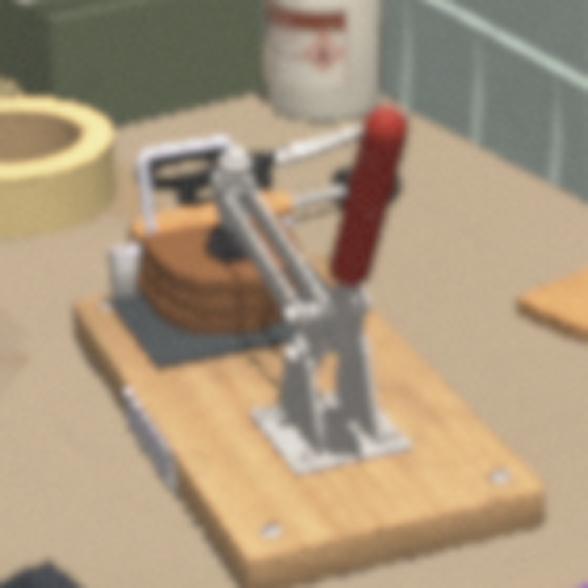

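View pics/top_g.png

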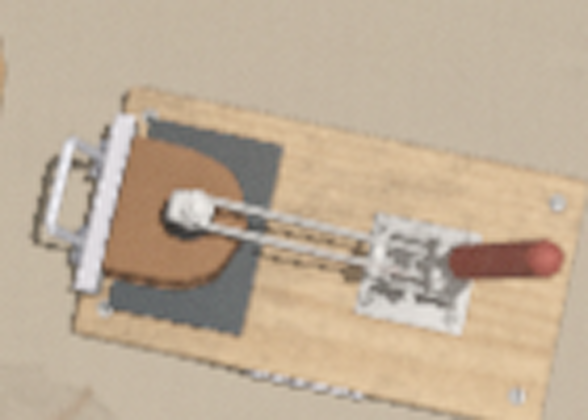

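```bash
python3 - <<'E'
from h import *
for n,o in(("top",0),("scene",2.2)):
    sl=[]
    for k in range(4):
        im,d=ctrl.read_camera(n); Q=toclamp(cloud(n,d).reshape(-1,3))*1000; Q[:,0]+=o
        q=Q[(abs(Q[:,0])<7.5)&(Q[:,1]>0)&(Q[:,1]<50)&(Q[:,2]>65)&(Q[:,2]<100)]
        c=np.polyfit(q[:,1],q[:,2],1)
        for _ in range(6):
            r=q[:,2]-np.polyval(c,q[:,1]); g=(r>-2.5)&(r<4); c=np.polyfit(q[g,1],q[g,2],1)
        sc=Q[(abs(Q[:,0])<8)&(Q[:,1]>52)&(Q[:,1]<72)&(Q[:,2]>98)]
        pad=np.median(Q[(abs(Q[:,0]-3)<30)&(Q[:,1]>76)&(Q[:,1]<104)&(Q[:,2]>49)&(Q[:,2]<58)][:,2])
        sl.append([np.arctan(c[0]),np.polyval(c,30),np.median(sc[:,2]),pad])
    print(n,np.array(sl)); 
    # expected back height at y=30 for theta
for th in (.15,.19,.21): print(th,"backline z@30",61+np.tan(th)*74+10.5/np.cos(th),"screw",61+112*np.sin(th)+22.5*np.cos(th))
E
```

```text
top [[  0.118   86.2681 104.7736  54.1623]
 [  0.1496  84.9467 105.7346  53.8401]
 [  0.2264  86.2502 104.7773  53.628 ]
 [  0.1815  85.9662 104.7907  53.917 ]]
scene [[  0.1941  83.095  101.7047  52.2752]
 [  0.1926  82.5164 102.3565  52.4647]
 [  0.1918  82.6349 101.9687  52.4081]
 [  0.1955  82.0857 101.911   52.2431]]
0.15 backline z@30 82.8032487843873 screw 99.98442009060408
0.19 backline z@30 85.92408622386256 screw 104.24729152750663
0.21 backline z@30 87.50839784131338 screw 106.3532043640565
```

```bash
python3 - <<'E'
from h import *
z0=np.load("top.npz")['im'].astype(int); im,d=ctrl.read_camera("top")
W=cloud("top",d)
for n in ("sole_roller","blue_spool","brown_spool","spare_lift"):
    for r in ctrl.masks_of("top",n)[:1]: print(n,round(r['score'],2),r['at'],toclamp(np.nanmedian(W[r['region']],0)[None])*1000)
st(); print(ctrl.sign_off())
E
```

```text
sole_roller 0.63 [214.7, 228.6] [[ 54.7216 193.4809  19.8905]]
blue_spool 0.85 [220.1, 335.0] [[-161.0746  128.7302   49.5498]]
brown_spool 0.76 [440.0, 328.4] [[ -52.3489 -310.3294   49.0149]]
spare_lift 0.89 [298.9, 185.7] [[182.6972  38.4592   9.9693]]
t 12.65 p [0.4204 0.3234 0.2424] clamp(mm) [-152.1104  229.2044  242.4243] F [-0.2821 -0.4741  0.0571] open -0.002
the job is handed in; nothing more can be done
None
```

I handed the job in at 12.65 s with the last lift lying on the other two and the clamp's foot down on the stack. The sign-off gives no verdict, so these are my own checks.

**What I did:** using the shut fingers only, I pushed the standing lift about 8 mm along the ledge until it was in line with the stack. I tipped it over from behind so it dropped flat. Then I pushed the clamp's arm over and down until the force jumped to about 18 N.

**Last checks:**
- **Last lift:** it lies flat (slope under 0.01), its top is 54 mm above the bench, its sides are within about 1 mm of the stack, and its straight edge is at the stop.
- **Lever:** it reads about 0.19 rad against the 0.21 limit. The scene camera gave a steady 0.19. The top camera's slope scattered from 0.12 to 0.23, while its screw height pointed to just under 0.20. The fingertip height while pressing suggested about 0.15, so the readings disagree by a few hundredths of a radian.
- **Lower lifts:** they look unmoved in the pictures. I did not measure them separately at the end, because the last lift covers them.
- **Other things on the bench:** the two spools read within 1 mm of their first positions. The sole roller's reading differs by about 4 mm, most likely because its outline was found differently. The spare lift looks unmoved in the pictures. Nothing came near them, nor the purple look-alike.
- **Robot:** it is standing clear and touches nothing.

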